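# Unlatch and open the food chest's sliding lid

### The arm

A 6-joint arm with a two-finger parallel gripper is mounted at the origin on the work surface. World frame = base frame: x ahead of the robot, y to its left, z up, the work surface at z = 0. Lengths are in m, angles in rad, forces in N, time in s.
With the tool pointing down it reaches from about 0.35 to 0.975 m from the base axis. Payload 4.9 kg.
Tool frame: the origin (TCP) lies at the very end of the fingers, on their centre line; the grasp point (between the pads) lies 19 mm behind it (ctrl.grip_point_offset is the distance from the TCP to the grasp point, in m); z points along the fingers, y is the line along which they close (so a half turn about z gives the same grasp; the last joint's range is limited). The gripper opens to 85 mm and grips with 20 to 120 N. Pads are 22 mm wide; open, the fingers measure 114 mm over their backs; the gripper's body (76 mm by 85 mm) begins 54 mm behind the grasp point. The pads swing forward as they close: fully open they stand 13 mm farther back than shut.
Start: joints at [-1.341, 0.053, 1.613, -0, 1.476, -0.119], TCP at [0.214, -0.587, 0.195] pointing down, gripper open.
Joint ranges: [-3.01, 3.01], [-1.01, 2.22], [0.06, 2.58], [-1.02, 4.17], [0.09, 2.62], [-3.14, 3.14]. Speed limits (rad/s): [2.57, 2.57, 3.14, 3.14, 3.14, 3.14].

### API

Orientations are given as a rotation vector (axis times angle).
In Python, from station import ctrl gives the robot as it stands.
- The arm moves only by the tool send_rows, never from a script. Its argument "rows" is a list of rows, each a list of 3 entries, a list of its own where there are three numbers: the finger opening in cm, from 0 to 8.54, then the shift along the tool's x, y, z in cm, then the turn about the tool's z in degrees. A call has 1 to 10 rows; each row shifts and turns the commanded pose from where the row before left it, along the tool's axes as they then stand; what a row does not reach is not made up. A row lasts 1/8 s, in which the tool goes at most 62.5 mm and 10.7 degrees, less where a joint would pass 70% of its speed; a pose out of reach is approached as far as the arm can. A call with a gripper value outside its range is refused whole. The fingers move at their own pace and stop on an object; "newtons" is the grip in N (left out, the last holds). Time passes only in rows, so rows that do not move let the fingers close. It gives the time, the measured TCP pose, the force, the opening and the grip force at its end, in the units of the state.
- ctrl.get_obs(): the state, without advancing time (a new reading comes with each control period).
- ctrl.get_image(name): name is "scene" or "top" or "wrist"; returns a dict with "frame" (480x640x3 uint8, red, green, blue), "range_z" (480x640 float32, m along the optical axis (not along the pixel's ray), 0 where there is no reading), "fx", "fy", "cx", "cy" (pixels), "k1" (the pictures are not rectified: a ray, as slopes to the right and down, at radius r is drawn at 1 + k1 r^2 times it, then the intrinsics apply), "cam_to_world" (4x4, takes a point from camera to world coordinates). Camera axes: x right, y down, z forward; pixel columns grow to the right and rows downward; lengths in m; the calibration is good to about 2 mm. A picture is of the moment at which its call begins.
- ctrl.finish_job(): hands the job in; it is judged then, once.
The state is a dict: "t": time; "q": joint angles; "dq": joint speeds; "effort": joint torques, N m; "tool_pos": TCP position; "tool_rot": TCP orientation; "contact_force": force on the tool from outside, world axes, zero at the start; "wrist_torque": the same for the moment, N m; "opening": finger opening in m; "grip_force": force on a finger pad.
Only numpy, scipy, OpenCV 4.12 (cv2) and the standard library are available. Lean on these libraries where they do the work, as an engineer would, in place of code of your own. Each camera call takes 0.05 s, during which the arm holds its last target. There are 200 camera calls.

### The job

Open the blue food chest for serving. Press the green release button gently until the red T-handle pops out, turn the handle anticlockwise (seen from above) until its brass bolt is clear of the yellow keeper, then slide the lid fully open and let go. Do not ram the button or its plate, force the handle against its end stop or drag the lid while it is still bolted, and leave the shakers and the bowl where they are.

Things in the scene. Friction and masses are not known exactly. Their poses are not given: they have to be found in the camera images.
- chest: Blue insulated food chest fixed on the counter, 320 (x) x 500 (y) x 130 mm high; origin at the centre of its underside, z up. Its -y half is an open well covered by the sliding lid, its +y half has a fixed aluminium deck 130 mm above the counter. Low runners edge the lid.
- lid (a joint): Slide of the white lid (290 x 240 x 25 mm) along the chest's +y axis, in m: 0 shut, 0.13 fully open against its stop. Moves with 2.5 N of friction plus light damping once the bolt is clear; it stays where it is left.
- latch_axis (a point): Point where the T-handle's vertical turning axis meets the top face of the lid's dark latch plate, about 178 mm above the counter. The plate is 90 mm wide (y) and reaches from 63 mm on the -x side of this point (bolt's side) to 111 mm on the +x side (button's side); axes parallel to the chest's; it travels with the lid.
- button_collar (a point): Centre of the thin collar on the plate's top face round the green release button, 85 mm from the handle's axis along the chest's +x. The button is a round cap 24 mm across that goes straight down. How far its top stands above this point differs from chest to chest, 10 to 26 mm, and must be felt or seen. Even fully pressed, after 6 mm of travel, it stands above the collar.
- bar_center (a point): Centre of the red T-handle's bar, 84 mm long (its own x), 16 mm wide (y), 18 mm high. At first flush in a slot in the plate, along the chest's x, where it can be neither gripped nor turned; popped out it stands 34 mm higher: centre 25 mm above the plate, 16 mm free under it. A light spring (about 3 N) holds it out; the button springs back when let go.
- pop (a joint): How far the T-handle has popped out, in m: 0 flush, 0.034 fully out.
- turn (a joint): Turn of the T-handle about the vertical, in rad, growing anticlockwise from above: 0 locked; the bolt is clear of the keeper at 1.1; a hard end stop is met at about 1.45. It can only turn once popped out more than 25 mm, needs about 0.12 N m, and stays where it is left.
- endstop: Small rubber end stop inside the plate that the handle meets at about 1.45 rad.
- bolt: Brass bolt, 73 x 12 x 12 mm, on the lid along the chest's x, on the side toward -x; the turning handle draws it toward +x by 20.5 mm per rad. Origin at the end of the bolt that sits in the keeper.
- keeper: Yellow bracket fixed on the chest's -x rim, 14 x 37 x 50 mm, origin at the centre of its underside. The bolt's end sits in it when locked, and then the lid cannot slide.
- shaker_mid (a point): Centre of a glass salt shaker, 40 mm across and 85 mm high, standing on the fixed deck near its +y end; leave alone.
- pepper_mid (a point): Centre of a dark wooden pepper shaker, 40 mm across and 75 mm high, standing on the fixed deck near its +y end; leave alone.
- bowl_mid (a point): Centre, half-way up, of a white bowl, 120 mm across and 50 mm high, on the counter beside the chest's -y end; leave alone.
- plate: Dark latch plate on the lid, 174 x 90 x 22 mm, carrying the button; origin on its underside, below the handle's axis; axes as the chest's. The button's spring starts at 3 N and rises 1.5 N per mm; it lets the handle go after about 4 mm (9 N) and is hard against its bottom at 6 mm (12 N); driven on, the force soon passes 18 N, the most that button or plate may take.

How it is judged:
By the outcome, as a careful person would: the job done as asked, in the order asked, and still so for the second after the job is handed in, with the robot touching nothing.
It also fails if it takes over 72 s, if anything falls off the work surface, if the arm or the gripper's body presses on something with over 40 N, if the wrist force passes 120 N, or if a joint passes its speed limit or range.

## Working session

There is one attempt and no reset: what is moved stays moved. The work goes in short steps, Python scripts to look and compute and a tool call to move; the robot and the scene stay as the last step left them, time stands still between calls to the robot, and variables do not carry over. Pictures are saved under pics/ and viewed, at most 10 in all, crops included, and the job is handed in when it is done.

Besides the shell and the picture viewer there is one more tool, called by a JSON object that holds its "api" and its "payload". send_rows: Moves the arm, as the interface text tells. Its arguments: {"type":"object","properties":{"rows":{"type":"array","items":{"type":"array"}},"newtons":{"type":"number"}},"required":["rows"]}

```bash
mkdir -p pics
cat > h.py <<'E'
import numpy as np, cv2
from station import ctrl
def grab(n,save=None):
    im=ctrl.get_image(n)
    if save: cv2.imwrite(f'pics/{save}.png',im['frame'][:,:,::-1])
    return im
def cloud(im):
    v,u=np.mgrid[0:480,0:640]
    xd=(u-im['cx'])/im['fx'];yd=(v-im['cy'])/im['fy']
    x,y=xd.copy(),yd.copy()
    for _ in range(8):
        s=1+im['k1']*(x*x+y*y);x,y=xd/s,yd/s
    z=im['range_z'];P=np.stack([x*z,y*z,z],-1)
    T=np.array(im['cam_to_world']);W=P@T[:3,:3].T+T[:3,3]
    W[z==0]=np.nan
    return W
E
python3 - <<'E'
from h import *
for n in('top','scene'):
    im=grab(n,n+'0');np.save(n+'.npy',cloud(im));print(n,np.array(im['cam_to_world']).round(3).tolist(),im['fx'])
print({k:np.round(v,3).tolist() for k,v in ctrl.get_obs().items()},ctrl.grip_point_offset)
E
```

```text
top [[0.023, -0.995, 0.102, 0.423], [-1.0, -0.024, -0.0, -0.07], [0.003, -0.102, -0.995, 1.187], [0.0, 0.0, 0.0, 1.0]] 535.5753396596741
scene [[0.61, 0.537, -0.583, 1.022], [0.793, -0.428, 0.434, -0.412], [-0.016, -0.727, -0.687, 0.697], [0.0, 0.0, 0.0, 1.0]] 481.7773835585099
{'t': 0.1, 'q': [-1.341, 0.053, 1.614, 0.0, 1.476, -0.119], 'dq': [0.001, -0.002, -0.005, -0.0, -0.0, 0.0], 'effort': [0.001, -39.491, -37.136, -0.0, 0.004, -0.0], 'tool_pos': [0.213, -0.587, 0.194], 'tool_rot': [-3.092, -0.545, 0.0], 'contact_force': [-0.239, -0.342, -0.141], 'wrist_torque': [-0.001, 0.038, 0.013], 'grip_force': 0.0, 'opening': 0.085} 0.0187
```

View pics/top0.png

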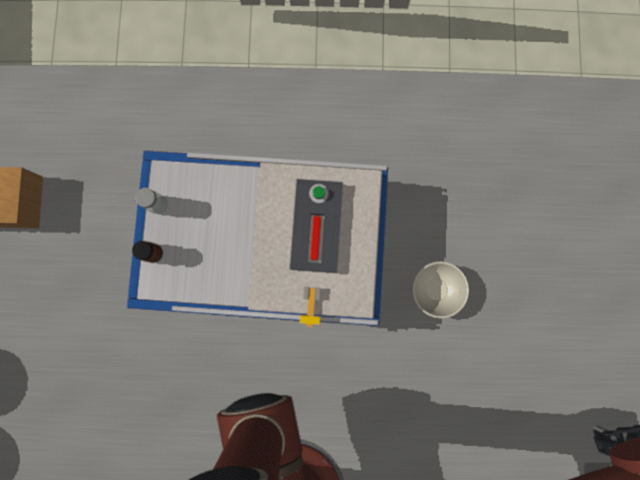

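View pics/scene0.png

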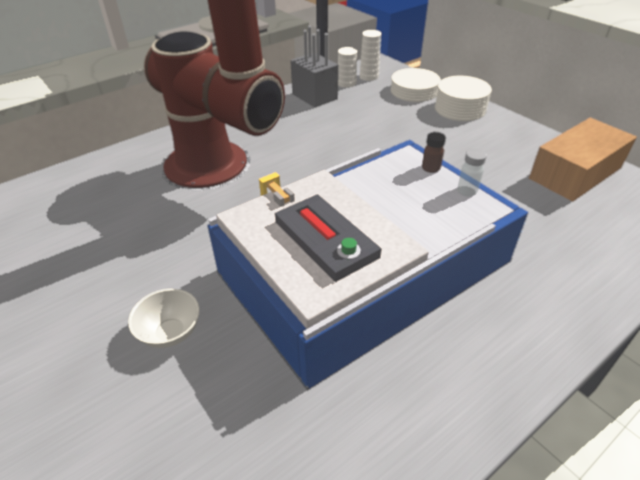

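The top view shows the button at (319,193), the red bar at (316,239), the keeper at (310,320), the shakers at (147,198) and (147,251), and the bowl at (440,290). Chest +x points up in the image and +y points left.

Run:
```python
from h import *
for n in('top','scene'):
    W=np.load(n+'.npy');hsv=cv2.cvtColor(cv2.imread(f'pics/{n}0.png'),cv2.COLOR_BGR2HSV).astype(int)
    H,S,V=hsv[...,0],hsv[...,1],hsv[...,2]
    box=(W[...,0]>.25)&(W[...,0]<.9)&(abs(W[...,1])<.4)&(W[...,2]>.1)&(W[...,2]<.3)
    for nm,m in dict(red=((H<8)|(H>172))&(S>190)&(V>120),green=(abs(H-68)<20)&(S>120),yellow=(abs(H-25)<6)&(S>180),).items():
        m=m&box
        # keep biggest blob
        k,l,st,_=cv2.connectedComponentsWithStats(m.astype(np.uint8))
        i=1+st[1:,4].argmax();m=l==i;P=W[m]
        c,_,a=cv2.minAreaRect(P[:,:2].astype(np.float32)*1000)if 0 else cv2.minAreaRect((P[:,:2]*1000).astype(np.float32))
        print(n,nm,m.sum(),'mean',np.nanmean(P,0).round(4),'rect',np.round(c,1),np.round(_,1),round(a,1),'z',np.nanpercentile(P[:,2],[5,50,95]).round(4))
    m=box&(V<90)&(S<90)&(abs(W[...,2]-.178)<.008)
    k,l,st,_=cv2.connectedComponentsWithStats(m.astype(np.uint8));i=1+st[1:,4].argmax();P=W[l==i]
    print(n,'plate',cv2.minAreaRect((P[:,:2]*1000).astype(np.float32)),np.median(P[:,2]))
    for q in [(147,198),(147,251),(440,290)] if n=='top' else []: print(W[q[1],q[0]].round(3))
```

```text
top red 285 mean [ 0.5342 -0.0425  0.1789] rect [535.2 -42.5] [13.  80.8] 87.4 z [0.1759 0.1788 0.1819]
top green 99 mean [ 0.6184 -0.0471  0.1961] rect [618.5 -47.8] [19.5 18.8] 2.0 z [0.1933 0.1958 0.1996]
top yellow 149 mean [ 0.3803 -0.0362  0.1794] rect [380.1 -36.2] [34.5 18.3] 75.6 z [0.1706 0.1807 0.1838]
top plate ((558.146484375, -44.0746955871582), (87.60659790039062, 173.93319702148438), 87.3086166381836) 0.17882391867114678
[0.596 0.269 0.217]
[0.499 0.266 0.208]
[ 0.444 -0.316  0.004]Traceback (most recent call last):
  File "<stdin>", line 10, in <module>
ValueError: attempt to get argmax of an empty sequence
```

The measurements are consistent:

| Quantity | Measured |
|---|---|
| Chest yaw | about -2.7° |
| Latch axis | (0.534, -0.043), plate z 0.178 |
| Button | (0.619, -0.047), top z about 0.196 |

I'm moving to above the button with the fingers closed.

{"api": "send_rows", "payload": {"rows": [[0,[0,0,-5],0],[0,[0,0,-5],0],[0,[4.7,-3.1,0],0],[0,[4.7,-3.1,0],0],[0,[4.7,-3.1,0],0],[0,[4.7,-3.1,0],0],[0,[4.7,-3.1,0],0],[0,[4.7,-3.1,0],0],[0,[4.7,-3.1,0],0],[0,[4.7,-3.1,0],0]], "newtons": 40}}

```text
t: 1.35
tool_pos: [0.4829, -0.224, 0.2946]
tool_rot: [-3.094, -0.545, 0.0]
contact_force: [-0.3, -1.2, 0.2]
opening: 0.0002
grip_force: 0.0
```

{"api": "send_rows", "payload": {"rows": [[0,[4.7,-3.1,0],0],[0,[4.7,-3.1,0],0],[0,[4.7,-3.1,0],0],[0,[4.7,-3.0,0],0],[0,[0,0,3],10],[0,[0,0,2],10],[0,[0,0,0],2.7],[0,[0,0,0],0],[0,[0,0,0],0]]}}

```text
t: 2.48
tool_pos: [0.6169, -0.046, 0.2453]
tool_rot: [3.141, -0.073, 0.001]
contact_force: [0.1, -0.7, 0.3]
opening: -0.0001
grip_force: 0.0
```

```bash
cat > s.py <<'E'
from h import *
from scipy.spatial.transform import Rotation as R
import sys
o=ctrl.get_obs();r=R.from_rotvec(o['tool_rot']).as_matrix()
print(o['t'],'pos',np.round(o['tool_pos'],4),'yaw',np.degrees(np.arctan2(r[1,0],r[0,0])).round(2),'z',r[:,2].round(4),'F',np.round(o['contact_force'],2),'op',o['opening'])
if len(sys.argv)>3:
    d=r.T@(np.array(sys.argv[1:4],float)-o['tool_pos']);print('to go cm, tool axes',(100*d).round(2))
E
python3 s.py .619 -.047 .215
```

```text
2.475 pos [ 0.6169 -0.046   0.2453] yaw -2.68 z [ 4.e-04 -1.e-04 -1.e+00] F [ 0.14 -0.7   0.25] op -0.00014370379503453188
to go cm, tool axes [0.21 0.09 3.03]
```

{"api": "send_rows", "payload": {"rows": [[0,[0.2,0.1,1.5],0],[0,[0,0,1.5],0],[0,[0,0,0.7],0],[0,[0,0,0.1],0],[0,[0,0,0.1],0],[0,[0,0,0],0],[0,[0,0,0],0]]}}

```text
t: 3.35
tool_pos: [0.6191, -0.0471, 0.2067]
tool_rot: [3.141, -0.074, 0.001]
contact_force: [-0.2, 0.1, 0.5]
opening: 0.0001
grip_force: 0.0
```

{"api": "send_rows", "payload": {"rows": [[0,[0,0,0.1],0],[0,[0,0,0.1],0],[0,[0,0,0.1],0],[0,[0,0,0.1],0],[0,[0,0,0],0],[0,[0,0,0],0]]}}

```text
t: 4.1
tool_pos: [0.6188, -0.047, 0.2021]
tool_rot: [-3.141, 0.074, -0.0]
contact_force: [-0.5, 0.6, -0.0]
opening: -0.0003
grip_force: 0.0
```

{"api": "send_rows", "payload": {"rows": [[0,[0,0,0.1],0],[0,[0,0,0.1],0],[0,[0,0,0.1],0],[0,[0,0,0.1],0],[0,[0,0,0],0],[0,[0,0,0],0]]}}

```text
t: 4.85
tool_pos: [0.6188, -0.047, 0.1981]
tool_rot: [-3.141, 0.074, 0.0]
contact_force: [-0.3, -0.3, 0.4]
opening: -0.0003
grip_force: 0.0
```

{"api": "send_rows", "payload": {"rows": [[0,[0,0,0.1],0],[0,[0,0,0.1],0],[0,[0,0,0.1],0],[0,[0,0,0],0],[0,[0,0,0],0]]}}

```text
t: 5.48
tool_pos: [0.6188, -0.047, 0.1951]
tool_rot: [-3.141, 0.074, -0.0]
contact_force: [-0.2, 0.3, 0.6]
opening: -0.0004
grip_force: 0.0
```

{"api": "send_rows", "payload": {"rows": [[0,[0,0,0.1],0],[0,[0,0,0.1],0],[0,[0,0,0],0],[0,[0,0,0],0]]}}

```text
t: 5.98
tool_pos: [0.6188, -0.047, 0.1931]
tool_rot: [3.141, -0.074, 0.0]
contact_force: [-0.8, -0.4, -0.4]
opening: 0.0
grip_force: 0.0
```

{"api": "send_rows", "payload": {"rows": [[0,[0,0,0.1],0],[0,[0,0,0],0],[0,[0,0,0],0]]}}

```text
t: 6.35
tool_pos: [0.6188, -0.047, 0.1921]
tool_rot: [-3.141, 0.074, 0.0]
contact_force: [-0.1, -0.5, -0.3]
opening: 0.0001
grip_force: 0.0
```

{"api": "send_rows", "payload": {"rows": [[0,[0,0,0.1],0],[0,[0,0,0],0],[0,[0,0,0],0]]}}

```text
t: 6.72
tool_pos: [0.6188, -0.047, 0.1911]
tool_rot: [3.141, -0.074, 0.0]
contact_force: [0.6, -0.5, 0.2]
opening: -0.0002
grip_force: 0.0
```

Run:
```python
from h import *
a=grab('wrist')['frame'];b=grab('scene')['frame']
c=cv2.resize(b[170:290,260:420],(640,480),interpolation=cv2.INTER_CUBIC)
cv2.imwrite('pics/c1.png',cv2.resize(np.hstack([a,c]),(800,300))[:,:,::-1])
```

```text
(no output)
```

View pics/c1.png

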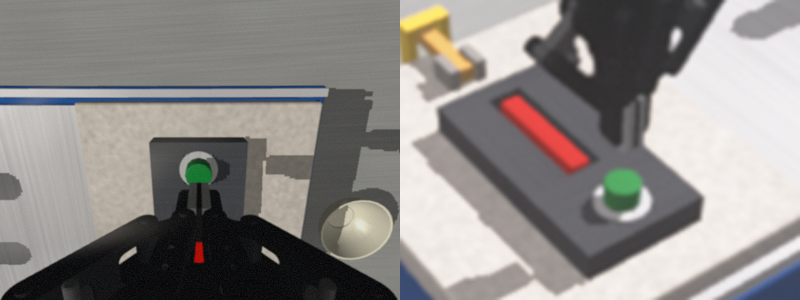

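The scene crop (right) shows the fingertips at about (620,145), short of the button at (622,185). I'll use depth to find where the tips and button really are.

Run:
```python
from h import *
for n in('scene','wrist','top'):
    im=grab(n);W=cloud(im);hsv=cv2.cvtColor(im['frame'],cv2.COLOR_RGB2HSV).astype(int);H,S,V=hsv[...,0],hsv[...,1],hsv[...,2]
    g=(abs(H-68)<20)&(S>120)&(W[...,2]>.15)&(W[...,2]<.3)&(abs(W[...,0]-.6)<.1)
    P=W[g];t=P[P[:,2]>np.nanpercentile(P[:,2],60)]
    print(n,'green',g.sum(),P.mean(0).round(4),'top',t.mean(0).round(4), P.max(0).round(4),P.min(0).round(4))
    r=((H<8)|(H>172))&(S>190)&(V>120)&(abs(W[...,0]-.535)<.06)&(abs(W[...,1]+.043)<.05)&(W[...,2]>.15)
    if r.sum():print(' red',W[r].mean(0).round(4))
    if n!='top':
        f=(V<80)&(W[...,2]>.184)&(W[...,2]<.25)&(abs(W[...,0]-.6)<.06)&(abs(W[...,1]+.047)<.06)
        Q=W[f]
        for z in np.arange(.184,.25,.006):
            q=Q[(Q[:,2]>=z)&(Q[:,2]<z+.006)]
            if len(q):print('  z%.3f'%z,len(q),q.min(0).round(3),q.max(0).round(3))
```

```text
scene green 88 [ 0.6211 -0.0472  0.1957] top [ 0.6222 -0.049   0.1967] [ 0.6317 -0.0366  0.1979] [ 0.6102 -0.0566  0.1934]
  z0.232 6 [ 0.625 -0.059  0.234] [ 0.632 -0.047  0.238]
  z0.238 33 [ 0.614 -0.061  0.238] [ 0.63  -0.047  0.244]
  z0.244 28 [ 0.614 -0.062  0.244] [ 0.632 -0.046  0.25 ]
wrist green 2346 [ 0.624  -0.0531  0.2355] top [ 0.625  -0.0625  0.2893] [ 0.6372 -0.009   0.3   ] [ 0.6086 -0.097   0.1833]
 red [ 0.5236 -0.0424  0.1786]
  z0.184 120 [ 0.621 -0.058  0.184] [ 0.631 -0.039  0.19 ]
  z0.190 118 [ 0.622 -0.058  0.19 ] [ 0.632 -0.039  0.196]
  z0.226 11 [ 0.629 -0.053  0.231] [ 0.63  -0.043  0.232]
  z0.232 292 [ 0.625 -0.06   0.232] [ 0.631 -0.035  0.238]
  z0.238 443 [ 0.625 -0.061  0.238] [ 0.631 -0.034  0.244]
  z0.244 486 [ 0.625 -0.061  0.244] [ 0.631 -0.034  0.25 ]
top green 23 [ 0.6113 -0.0473  0.1963] top [ 0.6106 -0.0491  0.1982] [ 0.6149 -0.0386  0.1987] [ 0.6086 -0.0555  0.194 ]
 red [ 0.5703 -0.0442  0.1793]
```

Run:
```python
from h import *
im=grab('scene');W=cloud(im);print(im['frame'][224:246:2,350].tolist())
for v in range(216,248,2): print(v,[tuple(W[v,u].round(3)) for u in (346,350,354)])
T=np.array(im['cam_to_world'])
for z in(.191,.2,.21,.22,.23):
    p=np.linalg.inv(T)@[.6188,-.047,z,1];x,y=p[0]/p[2],p[1]/p[2];s=1+im['k1']*(x*x+y*y);print(z,im['cx']+im['fx']*x*s,im['cy']+im['fy']*y*s,p[2])
cv2.imwrite('pics/c2.png',cv2.resize(im['frame'][140:260,270:430],(800,600),interpolation=cv2.INTER_CUBIC)[:,:,::-1])
```

```text
[[111, 109, 110], [111, 109, 110], [114, 113, 114], [112, 110, 112], [107, 106, 111], [108, 106, 111], [107, 109, 110], [92, 161, 105], [86, 175, 103], [86, 173, 102], [88, 173, 103]]
216 [(np.float64(0.627), np.float64(-0.06), np.float64(0.259)), (np.float64(0.628), np.float64(-0.053), np.float64(0.257)), (np.float64(0.632), np.float64(-0.049), np.float64(0.257))]
218 [(np.float64(0.626), np.float64(-0.059), np.float64(0.254)), (np.float64(0.628), np.float64(-0.053), np.float64(0.252)), (np.float64(0.631), np.float64(-0.048), np.float64(0.251))]
220 [(np.float64(0.627), np.float64(-0.059), np.float64(0.251)), (np.float64(0.629), np.float64(-0.054), np.float64(0.25)), (np.float64(0.63), np.float64(-0.047), np.float64(0.247))]
222 [(np.float64(0.626), np.float64(-0.059), np.float64(0.247)), (np.float64(0.631), np.float64(-0.055), np.float64(0.248)), (np.float64(0.631), np.float64(-0.047), np.float64(0.244))]
224 [(np.float64(0.626), np.float64(-0.058), np.float64(0.243)), (np.float64(0.63), np.float64(-0.054), np.float64(0.243)), (np.float64(0.631), np.float64(-0.047), np.float64(0.24
[... 1632 characters left out ...]
0.04), np.float64(0.197))]
244 [(np.float64(0.621), np.float64(-0.053), np.float64(0.196)), (np.float64(0.625), np.float64(-0.048), np.float64(0.196)), (np.float64(0.629), np.float64(-0.044), np.float64(0.197))]
246 [(np.float64(0.624), np.float64(-0.055), np.float64(0.195)), (np.float64(0.629), np.float64(-0.051), np.float64(0.196)), (np.float64(0.632), np.float64(-0.046), np.float64(0.196))]
0.191 347.6193387392159 244.13014409558815 0.7412743458838704
0.2 347.80296366812223 239.8163630397992 0.7350921259712144
0.21 348.0105722624803 234.93742895639423 0.7282229927349301
0.22 348.2220506285785 229.9656734129615 0.7213538594986457
0.23 348.43750632925435 224.8984596496958 0.7144847262623614
```

View pics/c2.png

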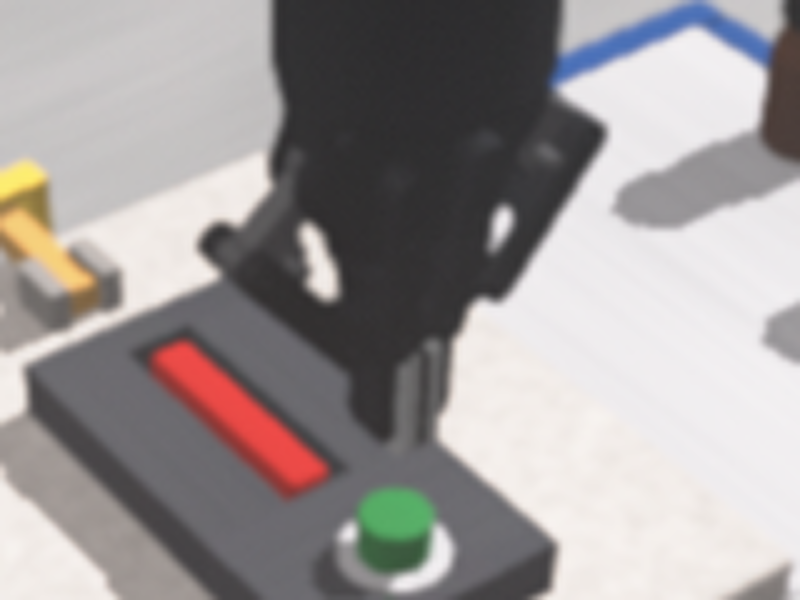

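The view shows the tips at about z 0.230 while the reported TCP z is 0.191, so the tips are really about 38 mm above the reported point. x and y agree. I'll go by vision and force: descend 2 cm and re-measure the offset.

{"api": "send_rows", "payload": {"rows": [[0,[0,0,0.7],0],[0,[0,0,0.7],0],[0,[0,0,0.6],0],[0,[0,0,0],0],[0,[0,0,0],0]]}}

```text
t: 7.65
tool_pos: [0.6189, -0.047, 0.1712]
tool_rot: [3.141, -0.074, 0.0]
contact_force: [-0.7, 0.3, -0.5]
opening: 0.0001
grip_force: 0.0
```

```bash
cat > tip.py <<'E'
from h import *
im=grab('scene');W=cloud(im);o=ctrl.get_obs();x,y,z=o['tool_pos']
mx=im['frame'].max(-1)
f=(W[...,2]>.2)&(W[...,2]<.29)&(abs(W[...,0]-x)<.022)&(abs(W[...,1]-y)<.022)
P=W[f];i=P[:,2]<P[:,2].min()+.004
print(o['t'],'tool',np.round(o['tool_pos'],4),'tip low',P[:,2].min().round(4),P[i].mean(0).round(4),'F',np.round(o['contact_force'],2))
E
python3 tip.py
```

```text
7.7 tool [ 0.619  -0.0471  0.1714] tip low 0.2093 [ 0.6286 -0.05    0.2113] F [ 0.43 -0.66 -0.05]
```

The offset is confirmed at a constant +38 mm. The tip is now at 0.209 and the button top at 0.196.

{"api": "send_rows", "payload": {"rows": [[0,[0,0,0.3],0],[0,[0,0,0.3],0],[0,[0,0,0.2],0],[0,[0,0,0.1],0],[0,[0,0,0],0],[0,[0,0,0],0]]}}

```text
t: 8.45
tool_pos: [0.6189, -0.047, 0.1622]
tool_rot: [3.141, -0.074, 0.0]
contact_force: [0.3, -0.0, 0.5]
opening: 0.0
grip_force: 0.0
```

{"api": "send_rows", "payload": {"rows": [[0,[0,0,0.1],0],[0,[0,0,0.1],0],[0,[0,0,0],0],[0,[0,0,0],0]]}}

```text
t: 8.95
tool_pos: [0.6188, -0.047, 0.1601]
tool_rot: [3.141, -0.074, -0.0]
contact_force: [-0.2, -0.2, 0.2]
opening: 0.0001
grip_force: 0.0
```

{"api": "send_rows", "payload": {"rows": [[0,[0,0,0.1],0],[0,[0,0,0.1],0],[0,[0,0,0],0],[0,[0,0,0],0]]}}

```text
t: 9.45
tool_pos: [0.619, -0.0471, 0.1589]
tool_rot: [3.141, -0.074, 0.001]
contact_force: [-2.7, 0.7, 5.5]
opening: 0.0001
grip_force: 2.6
```

{"api": "send_rows", "payload": {"rows": [[0,[0,0,0.1],0],[0,[0,0,0],0],[0,[0,0,0],0]]}}

```text
t: 9.82
tool_pos: [0.619, -0.0471, 0.1583]
tool_rot: [3.141, -0.074, 0.001]
contact_force: [-3.1, -0.3, 6.9]
opening: 0.0003
grip_force: 3.4
```

{"api": "send_rows", "payload": {"rows": [[0,[0,0,0.1],0],[0,[0,0,0],0],[0,[0,0,0],0]]}}

```text
t: 10.2
tool_pos: [0.619, -0.0471, 0.1576]
tool_rot: [3.14, -0.074, 0.001]
contact_force: [-3.5, 1.1, 8.0]
opening: -0.0
grip_force: 4.0
```

{"api": "send_rows", "payload": {"rows": [[0,[0,0,0.1],0],[0,[0,0,0],0],[0,[0,0,0],0]]}}

```text
t: 10.58
tool_pos: [0.619, -0.0471, 0.1568]
tool_rot: [3.14, -0.074, 0.001]
contact_force: [-4.4, 1.4, 7.9]
opening: 0.0001
grip_force: 4.3
```

```bash
cat > red.py <<'E'
from h import *
for n in('scene','top'):
    im=grab(n);W=cloud(im);hsv=cv2.cvtColor(im['frame'],cv2.COLOR_RGB2HSV).astype(int);H,S,V=hsv[...,0],hsv[...,1],hsv[...,2]
    r=((H<8)|(H>172))&(S>190)&(V>120)&(W[...,0]>.45)&(W[...,0]<.64)&(abs(W[...,1])<.2)&(W[...,2]>.15)&(W[...,2]<.24)
    P=W[r]
    if len(P):
        t=P[P[:,2]>np.percentile(P[:,2],90)-.006];vx=np.linalg.svd(t[:,:2]-t[:,:2].mean(0))[2][0]
        print(n,len(P),'top z',np.percentile(P[:,2],90).round(4),'rect',np.round(cv2.minAreaRect((t[:,:2]*1000).astype(np.float32))[:2],1).tolist() if 0 else cv2.minAreaRect((t[:,:2]*1000).astype(np.float32)),'dir',np.degrees(np.arctan2(vx[1],vx[0])).round(1))
E
python3 red.py
```

```text
top 35 top z 0.1814 rect ((569.769775390625, -44.05415344238281), (11.901272773742676, 9.605735778808594), 1.8586342334747314) dir -135.0
```

```bash
sed -i 's/S>190/S>150/' red.py
```

{"api": "send_rows", "payload": {"rows": [[0,[0,0,0.1],0],[0,[0,0,0],0],[0,[0,0,0],0]]}}

```text
t: 11.05
tool_pos: [0.619, -0.0471, 0.1556]
tool_rot: [3.14, -0.074, 0.001]
contact_force: [-4.2, 0.3, 8.5]
opening: -0.0001
grip_force: 4.0
```

```bash
python3 red.py
```

```text
scene 157 top z 0.2134 rect ((537.0867919921875, -43.26938247680664), (15.443546295166016, 77.46350860595703), 89.18631744384766) dir 4.4
top 80 top z 0.2147 rect ((566.008544921875, -43.87488555908203), (16.95618438720703, 14.822458267211914), 0.9551063179969788) dir -162.6
```

The handle popped (bar top z 0.213). I'm rising, moving over the handle and opening the fingers.

{"api": "send_rows", "payload": {"rows": [[0,[0,0,-0.3],0],[0,[0,0,-2],0],[0,[0,0,-3.3],0],[4.5,[-4,0,0],0],[4.5,[-4.5,0,0],0],[4.5,[0,0,0],0],[4.5,[0,0,0],0],[4.5,[0,0,0],0]]}}

```text
t: 12.15
tool_pos: [0.535, -0.0432, 0.2106]
tool_rot: [3.141, -0.074, 0.001]
contact_force: [-0.4, -0.7, -1.0]
opening: 0.0447
grip_force: 0.0
```

```bash
python3 s.py .534 -.043 .150; python3 red.py
python3 - <<'E'
from h import *
a=grab('wrist')['frame'];b=grab('scene')['frame']
c=cv2.resize(b[110:260,240:440],(640,480),interpolation=cv2.INTER_CUBIC)
cv2.imwrite('pics/c3.png',cv2.resize(np.hstack([a,c]),(800,300))[:,:,::-1])
E
```

```text
12.15 pos [ 0.535  -0.0432  0.2106] yaw -2.71 z [ 9.e-04 -2.e-04 -1.e+00] F [-0.43 -0.71 -1.02] op 0.04474105130186198
to go cm, tool axes [-0.1  -0.01  6.06]
scene 388 top z 0.2132 rect ((538.0716552734375, -43.53700256347656), (16.200334548950195, 78.02040100097656), 87.5423355102539) dir -1.2
top 88 top z 0.2146 rect ((503.09039306640625, -41.032958984375), (20.295536041259766, 12.891240119934082), 1.3082531690597534) dir 178.9
```

View pics/c3.png

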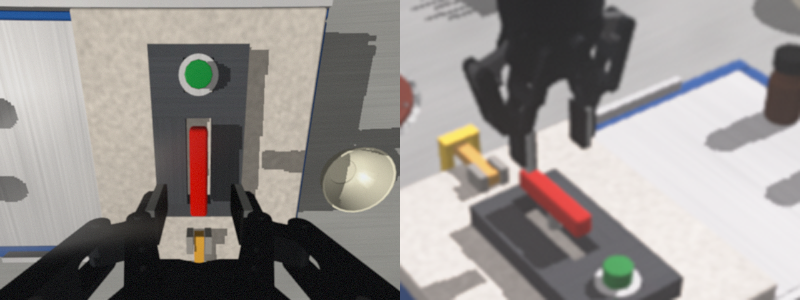

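The bar stands out and the fingers straddle it, centred in the wrist view at (198,170). Descending.

{"api": "send_rows", "payload": {"rows": [[4.5,[-0.1,0,1.5],0],[4.5,[0,0,1.5],0],[4.5,[0,0,1.5],0],[4.5,[0,0,0.8],0],[4.5,[0,0,0.4],0],[4.5,[0,0,0.2],0],[4.5,[0,0,0],0]]}}

```text
t: 13.22
tool_pos: [0.5332, -0.043, 0.1515]
tool_rot: [3.141, -0.074, 0.001]
contact_force: [0.1, 0.4, -0.5]
opening: 0.0452
grip_force: 0.0
```

```bash
python3 s.py .534 -.043 .150
python3 - <<'E'
from h import *
im=grab('scene');W=cloud(im);b=im['frame']
for nm,lo,hi in(('near finger -y',-.10,-.062),('far finger +y',-.024,.02)):
    f=(abs(W[...,0]-.534)<.02)&(W[...,1]>lo)&(W[...,1]<hi)&(W[...,2]>.182)&(W[...,2]<.25);P=W[f];print(nm,f.sum(),np.percentile(P,[1,50,99],axis=0).round(3).tolist())
c=cv2.resize(b[110:260,240:440],(800,600),interpolation=cv2.INTER_CUBIC)
cv2.imwrite('pics/c4.png',c[:,:,::-1])
E
```

```text
13.225 pos [ 0.5332 -0.043   0.1515] yaw -2.71 z [ 7.e-04 -2.e-04 -1.e+00] F [ 0.08  0.41 -0.48] op 0.04516420233449853
to go cm, tool axes [ 0.08 -0.    0.15]
near finger -y 446 [[0.522, -0.098, 0.194], [0.541, -0.076, 0.236], [0.546, -0.065, 0.249]]
far finger +y 461 [[0.525, -0.022, 0.192], [0.542, -0.018, 0.229], [0.55, 0.012, 0.25]]
```

View pics/c4.png

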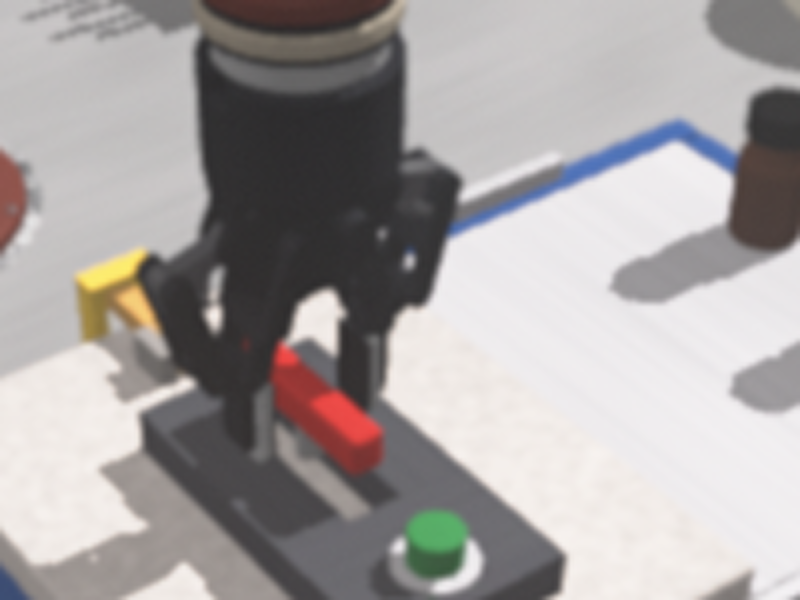

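The fingers straddle the bar with their tips at about z 0.193, clear of the plate. Closing.

{"api": "send_rows", "payload": {"rows": [[3.0,[0.1,0,0],0],[2.2,[0,0,0],0],[1.2,[0,0,0],0],[1.2,[0,0,0],0],[1.2,[0,0,0],0],[1.2,[0,0,0],0]], "newtons": 40}}

```text
t: 14.02
tool_pos: [0.5341, -0.0428, 0.1515]
tool_rot: [-3.14, 0.074, -0.001]
contact_force: [-0.7, 0.9, 2.9]
opening: 0.0151
grip_force: 42.1
```

{"api": "send_rows", "payload": {"rows": [[1.2,[0,0,0],-4],[1.2,[0,0,0],-4],[1.2,[0,0,0],-4],[1.2,[0,0,0],-4],[1.2,[0,0,0],-4],[1.2,[0,0,0],-4],[1.2,[0,0,0],-4],[1.2,[0,0,0],-4],[1.2,[0,0,0],-4],[1.2,[0,0,0],0]]}}

```text
t: 15.28
tool_pos: [0.5341, -0.0428, 0.1515]
tool_rot: [-3.01, -0.899, -0.001]
contact_force: [-0.7, 1.9, 3.5]
opening: 0.0151
grip_force: 42.3
```

{"api": "send_rows", "payload": {"rows": [[1.2,[0,0,0],-4],[1.2,[0,0,0],-4],[1.2,[0,0,0],-4],[1.2,[0,0,0],-4],[1.2,[0,0,0],-4],[1.2,[0,0,0],-4],[1.2,[0,0,0],-4],[1.2,[0,0,0],-4],[1.2,[0,0,0],-3],[1.2,[0,0,0],0]]}}

```text
t: 16.52
tool_pos: [0.5341, -0.0428, 0.1514]
tool_rot: [2.601, 1.762, 0.001]
contact_force: [1.4, 1.8, 3.2]
opening: 0.0151
grip_force: 42.3
```

```bash
python3 s.py; python3 red.py;python3 - <<'E'
from h import *
print(ctrl.get_obs()['wrist_torque'])
im=grab('scene');c=cv2.resize(im['frame'][110:260,240:440],(800,600),interpolation=cv2.INTER_CUBIC)
cv2.imwrite('pics/c5.png',c[:,:,::-1])
E
```

```text
16.525 pos [ 0.5341 -0.0428  0.1514] yaw 68.21 z [ 6.e-04  3.e-04 -1.e+00] F [1.41 1.79 3.24] op 0.015127581840762011
scene 175 top z 0.2131 rect ((536.3612670898438, -44.34050750732422), (79.57781982421875, 15.258142471313477), 67.56791687011719) dir -111.7
[ 0.5031939  -0.02498109  0.02031769]
```

View pics/c5.png

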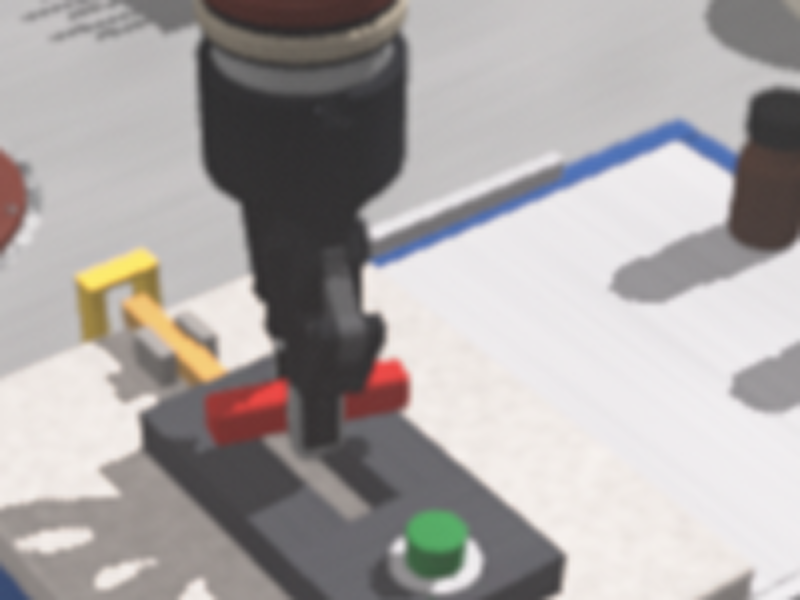

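The handle is at about 71° (1.24 rad) and the bolt end at (135,305) is clear of the keeper. I'll slide along chest +y, starting with a small cautious step.

{"api": "send_rows", "payload": {"rows": [[1.2,[0.19,-0.065,0],0],[1.2,[0.28,-0.1,0],0],[1.2,[0.47,-0.165,0],0],[1.2,[0,0,0],0]]}}

```text
t: 17.18
tool_pos: [0.5345, -0.0324, 0.1512]
tool_rot: [-2.6, -1.763, -0.001]
contact_force: [1.1, -0.1, 3.0]
opening: 0.0153
grip_force: 42.3
```

```bash
python3 s.py; python3 red.py
```

```text
17.175 pos [ 0.5345 -0.0324  0.1512] yaw 68.3 z [ 7.e-04  7.e-04 -1.e+00] F [ 1.11 -0.12  3.01] op 0.015289784555035138
scene 169 top z 0.2132 rect ((537.136474609375, -34.18569564819336), (80.56620788574219, 15.057975769042969), 69.75627136230469) dir -111.9
```

The lid moves freely, so I'm continuing.

{"api": "send_rows", "payload": {"rows": [[1.2,[0.94,-0.33,0],0],[1.2,[0.94,-0.33,0],0],[1.2,[0.94,-0.33,0],0],[1.2,[0.94,-0.33,0],0],[1.2,[0.94,-0.33,0],0],[1.2,[0.94,-0.33,0],0],[1.2,[0.94,-0.33,0],0],[1.2,[0.94,-0.33,0],0],[1.2,[0.94,-0.33,0],0],[1.2,[0,0,0],0]]}}

```text
t: 18.52
tool_pos: [0.5386, 0.0586, 0.1514]
tool_rot: [-2.598, -1.764, -0.005]
contact_force: [4.9, 2.3, 2.7]
opening: 0.0154
grip_force: 42.3
```

```bash
python3 s.py .5401 .0871 .1514; python3 red.py
```

```text
18.525 pos [0.5386 0.0586 0.1514] yaw 68.34 z [ 0.0016  0.0029 -1.    ] F [4.94 2.25 2.72] op 0.015367638794766963
to go cm, tool axes [ 2.71 -0.91  0.01]
scene 144 top z 0.2136 rect ((541.3380126953125, 56.05847930908203), (79.69052124023438, 15.170276641845703), 69.25318145751953) dir -111.9
top 12 top z 0.2142 rect ((524.4004516601562, 21.883434295654297), (3.2599878311157227, 10.746782302856445), 67.98558807373047) dir 165.8
```

{"api": "send_rows", "payload": {"rows": [[1.2,[0.72,-0.2,0],0],[1.2,[0.7,-0.24,0],0],[1.2,[0.7,-0.24,0],0],[1.2,[0.3,-0.1,0],0],[1.2,[0,0,0],0]]}}

```text
t: 19.25
tool_pos: [0.5397, 0.0829, 0.1511]
tool_rot: [-2.599, -1.763, -0.001]
contact_force: [2.8, 1.8, 2.9]
opening: 0.0154
grip_force: 42.3
```

{"api": "send_rows", "payload": {"rows": [[1.2,[0.1,-0.033,0],0],[1.2,[0.1,-0.033,0],0],[1.2,[0,0,0],0],[1.2,[0,0,0],0]]}}

```text
t: 19.75
tool_pos: [0.5397, 0.0838, 0.151]
tool_rot: [-2.6, -1.763, 0.001]
contact_force: [2.3, -2.6, 2.0]
opening: 0.0155
grip_force: 42.3
```

{"api": "send_rows", "payload": {"rows": [[1.2,[0.1,-0.033,0],0],[1.2,[0.1,-0.033,0],0],[1.2,[0,0,0],0],[1.2,[0,0,0],0]]}}

```text
t: 20.25
tool_pos: [0.5399, 0.0863, 0.151]
tool_rot: [-2.6, -1.763, 0.0]
contact_force: [1.9, -2.1, 3.3]
opening: 0.015
grip_force: 42.3
```

{"api": "send_rows", "payload": {"rows": [[1.2,[0.1,-0.033,0],0],[1.2,[0,0,0],0],[1.2,[0,0,0],0]]}}

```text
t: 20.62
tool_pos: [0.5399, 0.0871, 0.151]
tool_rot: [-2.6, -1.763, 0.001]
contact_force: [0.1, -2.8, 3.2]
opening: 0.015
grip_force: 42.3
```

{"api": "send_rows", "payload": {"rows": [[1.2,[0.1,-0.033,0],0],[1.2,[0,0,0],0],[1.2,[0,0,0],0]]}}

```text
t: 21.0
tool_pos: [0.5398, 0.0871, 0.1509]
tool_rot: [2.599, 1.762, -0.003]
contact_force: [0.9, -6.6, 2.4]
opening: 0.0152
grip_force: 42.3
```

{"api": "send_rows", "payload": {"rows": [[1.2,[0.1,-0.033,0],0],[1.2,[0,0,0],0],[1.2,[0,0,0],0]]}}

```text
t: 21.38
tool_pos: [0.5399, 0.0871, 0.1509]
tool_rot: [2.598, 1.761, -0.005]
contact_force: [0.5, -10.6, 2.6]
opening: 0.0155
grip_force: 42.3
```

The lid is against its stop at 130 mm of travel. I'm unloading, releasing and rising.

{"api": "send_rows", "payload": {"rows": [[1.2,[-0.19,0.065,0],0],[1.2,[0,0,0],0],[2.2,[0,0,0],0],[3.5,[0,0,0],0],[4.2,[0,0,0],0],[4.2,[0,0,0],0],[4.2,[0,0,-2],0],[4.2,[0,0,-4],0],[4.2,[0,0,-5],0],[4.2,[0,0,-5],0]]}}

```text
t: 22.62
tool_pos: [0.54, 0.0873, 0.3144]
tool_rot: [2.599, 1.763, 0.003]
contact_force: [0.8, -0.2, 0.4]
opening: 0.0419
grip_force: 0.0
```

{"api": "send_rows", "payload": {"rows": [[4.2,[-5,0,0],0],[4.2,[-5,0,0],0],[4.2,[-5,0,0],0],[4.2,[-5,0,0],0],[4.2,[-5,0,0],0],[4.2,[0,0,0],0],[4.2,[0,0,0],0]]}}

```text
t: 23.5
tool_pos: [0.4478, -0.1448, 0.3123]
tool_rot: [2.6, 1.762, 0.002]
contact_force: [0.8, -0.1, -1.0]
opening: 0.0419
grip_force: 0.0
```

```bash
python3 s.py; python3 red.py
python3 - <<'E'
from h import *
a=grab('top')['frame'];b=grab('scene')['frame']
cv2.imwrite('pics/c6.png',cv2.resize(np.hstack([a,b]),(800,300),interpolation=cv2.INTER_AREA)[:,:,::-1])
E
```

```text
23.5 pos [ 0.4478 -0.1448  0.3123] yaw 68.27 z [ 1.6e-03 -2.0e-04 -1.0e+00] F [ 0.84 -0.06 -0.96] op 0.041850768906582486
scene 250 top z 0.2135 rect ((541.6614990234375, 85.28789520263672), (79.66204833984375, 16.598941802978516), 69.68666076660156) dir -112.8
top 371 top z 0.2151 rect ((540.314208984375, 87.06537628173828), (81.37247467041016, 15.543917655944824), 68.48836517333984) dir 67.9
```

View pics/c6.png

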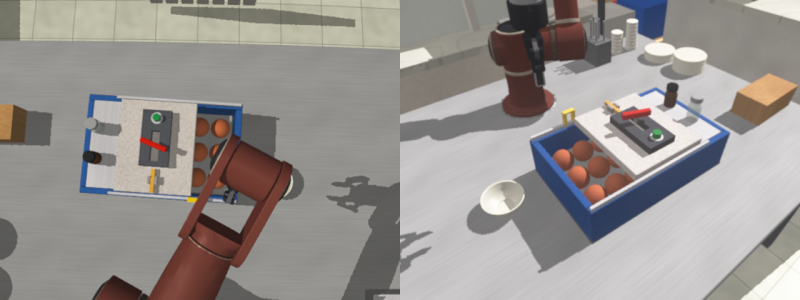

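The lid is fully open (130 mm). The handle is out at about 70°, the shakers and bowl are in place, and the arm is clear.

```bash
python3 -c "
from station import ctrl;print(ctrl.finish_job())"
```

```text
the job is handed in; nothing more can be done
None
```

The chest is open and the job is handed in after about 24 s: button force read about 8.5 N at release, handle turned to about 1.24 rad, lid slid 130 mm to its stop and released, with the shakers and bowl untouched.

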